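# Hang up the tamper and bring the divider over the tile mould

## Robot

A 7-joint arm with a two-finger parallel gripper is mounted at the origin on the work surface. World frame = base frame: x ahead of the robot, y to its left, z up, the work surface at z = 0. Lengths are in m, angles in rad, forces in N, time in s.
With the tool pointing down it reaches from about 0.4 to 0.9 m from the base axis. Payload 5.5 kg.
Tool frame: the origin (TCP) lies on the centre line of the jaws, within the pads' length; the fingertips stand 17 mm ahead of it and the grasp point (between the pads) lies 2 mm behind it; z points along the fingers, y is the line along which they close (so a half turn about z gives the same grasp; the last joint's range is limited). The gripper opens to 85 mm and grips with 20 to 120 N. Pads are 22 mm wide; open, the fingers measure 114 mm over their backs; the gripper's body (76 mm by 85 mm) begins 54 mm behind the grasp point. The pads swing forward as they close: fully open they stand 13 mm farther back than shut.
Start: joints at [-1.068, 0.501, -0.427, 1.55, 0.221, 1.138, -0.21], TCP at [0.154, 0.631, 0.248] pointing down, gripper open.
Joint ranges: [-2.88, 2.88], [-0.31, 2.03], [-1.54, 1.56], [0.2, 2.42], [-1.41, 4.55], [0.19, 2.02], [-2.57, 2.57]. Speed limits (rad/s): [2.57, 2.57, 3.14, 3.14, 3.14, 3.14, 3.14].

## Interface

Orientations are given as a unit quaternion [w, x, y, z].
In Python, from rig import manip gives the robot as it stands.
- The arm moves only by the shell command python3 -m crank 'ROWS' [FORCE]. ROWS is JSON, a list of rows, each an object with "hand": the closure, from -1 (fully open) to 1 (shut); "offset": the shift along the tool's x, y, z in units of 60 mm (1.0 is 60 mm), a list of three; "yaw": the turn about the tool's z in units of 8 degrees (1.0 is 8 degrees). In form: [{"hand": hand, "offset": [tx, ty, tz], "yaw": yaw}, ...]. A call has 1 to 8 rows; each row is the pose to reach, as a shift and turn from the pose commanded when the call began, along the tool's axes at that moment; what a row does not reach only later rows make up. A row lasts 1/8 s, in which the tool goes at most 62.5 mm and 10.7 degrees, less where a joint would pass 70% of its speed; a pose out of reach is approached as far as the arm can. A call with a gripper value outside its range is refused whole. The fingers move at their own pace and stop on an object; FORCE is the grip in N (left out, the last holds). Time passes only in rows, so rows that repeat a pose let the fingers close. It gives the time, the measured TCP pose, the force, the opening and the grip force at its end, in the units of the state.
- manip.sense(): the state, without advancing time (a new reading comes with each control period).
- manip.read_camera(name): name is "scene" or "side" or "wrist"; returns the picture (420x560x3 uint8, red, green, blue); there is no depth.
- manip.get_calibration(name): a dict with "intrinsics" (3x3 intrinsics, pixels), "k1" (the pictures are not rectified: a ray, as slopes to the right and down, at radius r is drawn at 1 + k1 r^2 times it, then the intrinsics apply), "R" (3x3) and "t" (3): a world point X has camera coordinates R X + t; the wrist camera has in their place "T_tool_cam" (4x4, takes a point from camera to tool coordinates, whose origin is the TCP and whose axes are the flange's). Camera axes: x right, y down, z forward; pixel columns grow to the right and rows downward; lengths in m; the calibration is good to about 2 mm. A picture is of the moment at which its call begins: read the wrist's pose just before it. get_calibration takes no time and is no camera call.
- manip.job_done(): hands the job in; it is judged then, once.
The state is a dict: "time": time; "qpos": joint angles; "qd": joint speeds; "tau": joint torques, N m; "position": TCP position; "tcp_rot": TCP orientation; "ft_force": force on the tool from outside, world axes, zero at the start; "wrist_torque": the same for the moment, N m; "gripper_width": finger opening in m; "grip_force": force on a finger pad.
Only numpy, scipy, OpenCV 4.12 (cv2) and the standard library are available. Lean on these libraries where they do the work, as an engineer would, in place of code of your own. Each camera call takes 0.05 s, during which the arm holds its last target. There are 200 camera calls.

## Task

Clear the tile mould by hanging the red-topped tamper by its eye on the peg of the yellow stand and letting go of it. Then pick up the blue-handled divider, carry it over the colour jars, and finish while still holding it level about one centimetre above the rim of the mould, lined up so that it could drop straight in, without it ever touching the mould. Do not disturb the jars or the orange-handled divider.

Things in the scene. Friction and masses are not known exactly. Their poses are not given: they have to be found in the camera images.
- mould: fixed tile mould: rectangular dark steel frame, 180 x 125 mm outside, 156 x 101 mm inside, rim 30 mm above the table, with a bare bottom plate whose top is 18 mm above the table. Origin: centre of its underside, on the table; x along its long side, z up
- divider: loose brass divider, diagonal lattice, blue handle: frame 140 (x) x 85 (y) mm, 25 mm tall, about 0.4 kg. Over its centre a blue grip bar 80 mm long (x), 14 mm thick (y), from 55 to 77 mm above the underside, on two thin posts. Origin: centre of its underside; z up. Stands flat on the table, right of the rack, in either of two places; the orange-handled one is in the other
- spare_divider: loose brass divider of the same size with an upright grid and an orange handle; not to be used. Origin: centre of its underside, x along its long side
- tamper: loose hand tamper standing in the mould on its steel sole, 60 (x) x 76 (y) x 12 mm, about 0.3 kg. Upright wooden web above it, 10 mm thick (x), 44 mm wide; through it along x a rectangular eye 28 mm wide, 50 to 78 mm above the underside; on top a red head 14 mm thick (x), 44 mm wide (y), from 100 to 135 mm. Origin: centre of the underside; z up. Either side may face the stand
- tamper_eye (a point): centre of the tamper's eye, 64 mm above its sole's underside
- stand: fixed yellow stand: foot 130 x 100 x 12 mm, post 18 x 24 mm, 153 mm tall, and one steel peg 9 mm thick that springs from the post near its top and runs along the stand's -x, rising gently (15 mm in 80 mm) to a 14 mm ball at its free end, 75 mm out and 160 mm above the table. Origin: on the table under the front face of the post; z up
- stand_peg (a point): point on the peg's centre line, 43 mm out from the front face of the post and 154 mm above the table: where the tamper should hang
- rack: fixed grey open tray, 340 (x) x 72 (y) mm, 45 mm tall, between the dividers and the mould, holding the three colour jars in a row along its x. Origin: centre of its underside
- jar0: closed yellow jar, 54 mm diameter, 105 mm tall, standing loose on the floor of the grey rack (its top 110 mm above the table); origin: centre of its underside
- jar1: closed blue jar, 54 mm diameter, 105 mm tall, standing loose on the floor of the grey rack (its top 110 mm above the table); origin: centre of its underside
- jar2: closed terracotta jar, 54 mm diameter, 105 mm tall, standing loose on the floor of the grey rack (its top 110 mm above the table); origin: centre of its underside

How it is judged:
On the way, in this order (a step that is already met when the one before it is completed fails the run):
1. the tamper hangs by its eye on the peg, let go and nearly still (distance between tamper_eye and stand_peg below 0.04 m and contact force between tamper and stand above 0.5 N and contact force between tamper and the fingers below 0.1 N and height (world z) of tamper above 0.05 m and linear speed of tamper below 0.1 m/s), for 0.3 s.
2. the fingers hold the blue-handled divider clear above the table, with the tamper still hanging (height (world z) of divider above 0.06 m and contact force between divider and the fingers above 1 N and distance between tamper_eye and stand_peg below 0.04 m and contact force between tamper and stand above 0.5 N and contact force between tamper and the fingers below 0.1 N and height (world z) of tamper above 0.05 m), for 0.2 s.
At the end, for the whole second after the job is handed in: the fingers hold the blue-handled divider still over the mould: within 8 mm of its centre along both sides of the mould, long sides parallel within 0.09 rad, level within 0.1 rad, its underside 3 to 25 mm above the rim, not touching the mould; the tamper hangs still by its eye on the peg, not held (all of step 1 and x of divider in the frame of mould between -0.008 and 0.008 m and y of divider in the frame of mould between -0.008 and 0.008 m and z of divider in the frame of mould between 0.033 and 0.055 m and angle between the x axis of divider and the x axis of mould, either way round below 0.09 rad and angle between divider's own z axis and vertical below 0.1 rad and contact force between divider and the fingers above 1 N and contact force between divider and mould below 0.1 N and linear speed of divider below 0.02 m/s); the arm keeps its last pose, push and grip.
It fails at once if the divider touches the mould (contact force between divider and mould above 0.5 N).
It fails at once if a bystander is moved more than 25 mm (the jars or the orange-handled divider) (distance of any of spare_divider, jar0, jar1, jar2 from where it was at the start of the episode above 0.025 m).
It fails at once if a jar is tipped (angle between any of jar0, jar1, jar2's own z axis and vertical above 0.4 rad).
It also fails if it takes over 61 s, if anything falls off the work surface, if the arm or the gripper's body presses on something with over 40 N, if the wrist force passes 120 N, or if a joint passes its speed limit or range.

## Working session

There is one attempt and no reset: what is moved stays moved. The work goes in short steps, Python scripts to look and compute and a shell command to move; the robot and the scene stay as the last step left them, time stands still between calls to the robot, and variables do not carry over. Pictures are saved under pics/ and viewed, at most 10 in all, crops included, and the job is handed in when it is done.

```bash
ls; mkdir -p pics
python3 - <<'E'
from rig import manip
import cv2,numpy as np
print(manip.sense())
for n in ["scene","side","wrist"]:
    im=manip.read_camera(n); cv2.imwrite(f"pics/{n}0.png",im[:,:,::-1]); print(n,manip.get_calibration(n))
E
```

```text
pics
{'time': 0.0, 'qpos': array([-1.06778985,  0.50183612, -0.42675473,  1.55149849,  0.22081758,
        1.13832705, -0.21032914]), 'qd': array([ 1.09089786e-04,  8.36465699e-04, -5.76927389e-04,  1.49117375e-05,
       -1.07853588e-03,  1.05184306e-03,  1.24529994e-03]), 'tau': array([-8.98976168e-05, -5.69517839e+01, -5.81607923e+00, -2.80939704e+01,
        1.05710301e-02,  1.21350138e-02,  1.43748618e-06]), 'position': array([0.15429206, 0.63070764, 0.2472433 ]), 'tcp_rot': array([-1.29843763e-04,  1.19610740e-01,  9.92820356e-01, -9.96986657e-04]), 'ft_force': array([-0.19547213,  0.42012708, -0.00484458]), 'wrist_torque': array([ 0.00760361,  0.01893699, -0.0058123 ]), 'grip_force': 0.0, 'gripper_width': 0.08550273734275295}
scene {'intrinsics': array([[379.29417501,   0.        , 280.56104689],
       [  0.        , 379.29417501, 209.64373126],
       [  0.        ,   0.        ,   1.        ]]), 'k1': -0.06281119014142925, 'R': array([[-0.89145002,  0.45309294, -0.00486396],
       [ 0.31127898,  0.60456318, -0.73321809],
       [-0.32927537, -0.65514132, -0.67997616]]), 't
[... 316 characters left out ...]
.37247896, -0.67830569, -0.63337257],
       [ 0.29152522,  0.56241604, -0.77375787]]), 't': array([-0.47598128,  0.27800182,  1.0725108 ])}
wrist {'intrinsics': array([[378.79637373,   0.        , 275.51186168],
       [  0.        , 378.79637373, 214.09173068],
       [  0.        ,   0.        ,   1.        ]]), 'k1': -0.08390512147114572, 'T_tool_cam': array([[ 6.61047246e-05, -9.46798338e-01, -3.21827443e-01,
         8.23932300e-02],
       [ 9.99999591e-01,  3.52884564e-04, -8.32762484e-04,
        -1.05032499e-03],
       [ 9.02026073e-04, -3.21827257e-01,  9.46797974e-01,
        -1.25048464e-01],
       [ 0.00000000e+00,  0.00000000e+00,  0.00000000e+00,
         1.00000000e+00]])}
```

View pics/scene0.png

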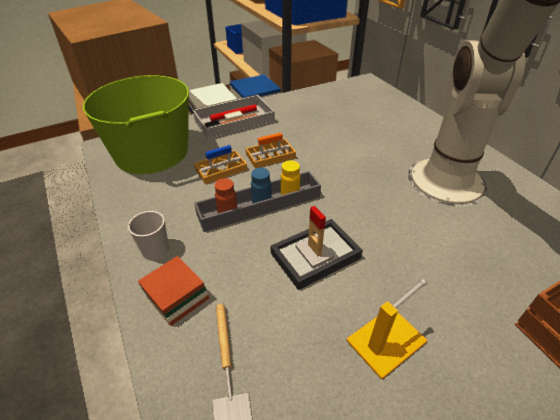

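View pics/side0.png

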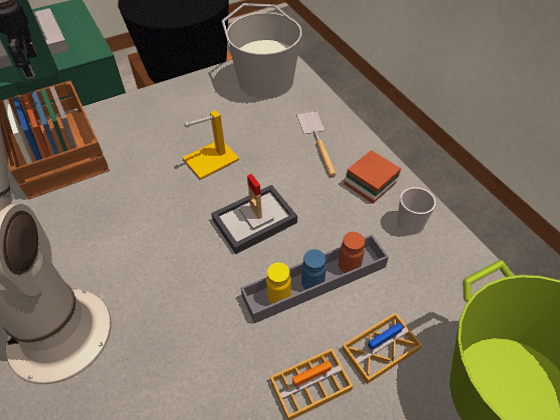

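The scene view shows the mould at about (316,252), the tamper's red head at (317,217), the peg ball at (423,283) and the blue handle at (219,153). In the side view they are at (255,218), (254,185), (188,123) and (386,336). The blue-handled divider is in the place farther from the robot.

```bash
cat > h.py <<'E'
from rig import manip
import cv2,numpy as np
from scipy.spatial.transform import Rotation as Ro
def snap(n,save=None):
    s=manip.sense(); im=manip.read_camera(n); c=manip.get_calibration(n)
    if n=="wrist":
        q=s["tcp_rot"]; T=np.eye(4); T[:3,:3]=Ro.from_quat([q[1],q[2],q[3],q[0]]).as_matrix(); T[:3,3]=s["position"]
        W=T@c["T_tool_cam"]; c["R"]=W[:3,:3].T; c["t"]=-W[:3,:3].T@W[:3,3]
    if save: cv2.imwrite(f"pics/{save}.png",im[:,:,::-1])
    return im,c
def rays(c,px):
    px=np.atleast_2d(np.float64(px))
    n=cv2.undistortPoints(px[:,None],c["intrinsics"],np.array([c["k1"],0,0,0,0.]))[:,0]
    d=np.c_[n,np.ones(len(n))]@c["R"]; return -c["R"].T@c["t"],d/np.linalg.norm(d,axis=1)[:,None]
def onz(c,px,z):
    o,d=rays(c,px); return o+d*((z-o[2])/d[:,2])[:,None]
def tri(c1,p1,c2,p2):
    o1,d1=rays(c1,p1); o2,d2=rays(c2,p2); d1,d2=d1[0],d2[0]
    a=np.linalg.lstsq(np.c_[d1,-d2],o2-o1,rcond=None)[0]; A=o1+a[0]*d1;B=o2+a[1]*d2
    return (A+B)/2,np.linalg.norm(A-B)
def proj(c,X):
    X=np.atleast_2d(np.float64(X)); return cv2.projectPoints(X[:,None],cv2.Rodrigues(c["R"])[0],c["t"],c["intrinsics"],np.array([c["k1"],0,0,0,0.]))[0][:,0]
def hsv(im,lo,hi,box=None):
    m=cv2.inRange(cv2.cvtColor(im,cv2.COLOR_RGB2HSV),np.array(lo),np.array(hi))
    if box: k=np.zeros_like(m); x0,y0,x1,y1=box; k[y0:y1,x0:x1]=255; m&=k
    return m
def big(m):
    cs=cv2.findContours(m,cv2.RETR_EXTERNAL,cv2.CHAIN_APPROX_NONE)[0]
    return max(cs,key=cv2.contourArea)[:,0].astype(float)
def cen(m):
    M=cv2.moments(m,True); return np.array([M['m10'],M['m01']])/M['m00']
E
python3 - <<'E'
from h import *
a,ca=snap("scene"); b,cb=snap("side")
np.set_printoptions(precision=4,suppress=True)
def t(name,lo,hi,ba,bb):
    p=cen(hsv(a,lo,hi,ba)); q=cen(hsv(b,lo,hi,bb)); print(name,p,q,*tri(ca,p,cb,q))
t("red",(0,150,60),(8,255,255),(300,200,335,232),(240,170,268,200))
t("blueh",(105,150,50),(130,255,255),(195,140,240,165),(360,315,415,360))
t("orange",(5,170,120),(15,255,255),(250,130,290,152),(285,355,340,390))
t("yjar",(20,150,80),(32,255,255),(275,155,305,200),(260,255,295,305))
t("bjar",(95,80,30),(115,255,255),(245,165,278,205),(298,245,332,292))
t("rjar",(0,120,50),(12,255,255),(210,175,240,215),(335,230,370,275))
print("ball",*tri(ca,(423.5,282.5),cb,(187.5,123)))
for n,im,c,bx in(("scene",a,ca,(265,200,370,290)),("side",b,cb,(205,180,305,255))):
    m=hsv(im,(0,0,0),(180,255,70),bx); pts=onz(c,big(m),0.015)
    r=cv2.minAreaRect(pts[:,:2].astype(np.float32)); print("mould",n,r)
for n,im,c,bx in(("scene",a,ca,(340,290,435,380)),("side",b,cb,(175,100,245,180))):
    m=hsv(im,(18,150,60),(32,255,255),bx); print("stand",n,cen(m)); 
    p=onz(c,big(m),0.012); print(cv2.minAreaRect(p[:,:2].astype(np.float32)))
E
```

```text
red [316.9024 217.1301] [253.6115 184.0382] [0.5139 0.0747 0.1365] 0.0012241843407922953
blueh [217.8034 151.6124] [384.9175 335.6413] [ 0.5896 -0.3624  0.0669] 0.001187275557044848
orange [269.9167 138.0385] [311.5896 372.8156] [ 0.4203 -0.357   0.068 ] 0.0009507791191993291
yjar [289.8073 176.5521] [277.9854 282.0049] [ 0.4577 -0.1528  0.0703] 0.0006593521104404033
bjar [260.4329 184.6608] [313.1445 268.4089] [ 0.5429 -0.159   0.0691] 0.0007804093643308086
rjar [224.7492 194.781 ] [351.2071 251.4657] [ 0.6422 -0.1623  0.0699] 0.0021517383274272006
ball [0.4485 0.3254 0.1619] 0.004318469992929884
mould scene ((0.5051228404045105, 0.0717536211013794), (0.19210688769817352, 0.14295688271522522), 3.5636584758758545)
mould side ((0.482747882604599, 0.027964062988758087), (0.11651415377855301, 0.21527358889579773), 61.243446350097656)
stand scene [386.0867 340.3316]
((0.49693772196769714, 0.3256455659866333), (0.13547319173812866, 0.11289939284324646), 8.551509857177734)
stand side [211.4147 152.6662]
((0.5049769878387451, 0.39036861062049866), (0.26301664113998413, 0.14725154638290405), 81.85638427734375)
```

```bash
python3 -m crank '[{"hand":-1,"offset":[-1,-0.7,-0.8],"yaw":0},{"hand":-1,"offset":[-2,-1.4,-0.8],"yaw":0},{"hand":-1,"offset":[-3,-2.1,-0.8],"yaw":0},{"hand":-1,"offset":[-4,-2.8,-0.8],"yaw":0},{"hand":-1,"offset":[-5,-3.5,-0.8],"yaw":0},{"hand":-1,"offset":[-6,-4.2,-0.8],"yaw":0},{"hand":-1,"offset":[-7,-5,-0.8],"yaw":0},{"hand":-1,"offset":[-7.5,-5.5,-0.8],"yaw":0}]'
python3 -m crank '[{"hand":-1,"offset":[0,0,0],"yaw":0},{"hand":-1,"offset":[0,0,0],"yaw":0}]'
python3 - <<'E'
from h import *
snap("wrist","w1")
E
```

```text
time: 1.25
position: [0.4727, 0.2578, 0.2965]
tcp_rot: [0.0, 0.12, 0.993, 0.0]
ft_force: [0.7, 0.7, -0.4]
gripper_width: 0.0858
grip_force: 0.0
time: 1.5
position: [0.4713, 0.2597, 0.2961]
tcp_rot: [-0.0, 0.12, 0.993, 0.0]
ft_force: [-0.1, -0.0, 0.7]
gripper_width: 0.0857
grip_force: 0.0
```

View pics/w1.png

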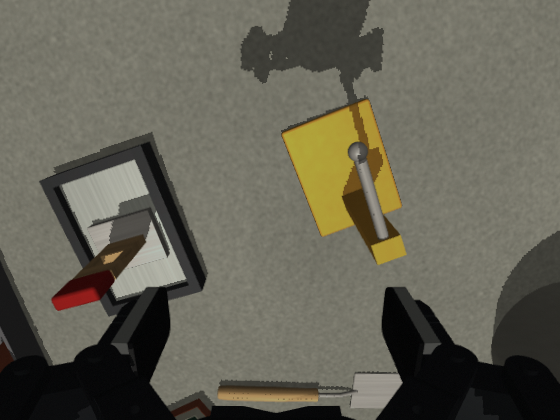

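The wrist view shows the stand foot with corners near (283,131), (369,98), (401,206) and (320,237), the ball at (358,152) and the peg root at (384,236). The mould is at the left with the tamper in it.

Run:
```python
from h import *
np.set_printoptions(precision=4,suppress=True)
w,c=snap("wrist"); a,ca=snap("scene"); b,cb=snap("side")
f=onz(c,[(283,131),(369,98),(401,206),(320,237)],0.012)[:,:2]; print("foot",f,np.linalg.norm(np.diff(f,axis=0),axis=1))
e=f[2]-f[1]; print("edge ang",np.degrees(np.arctan2(e[1],e[0])), np.degrees(np.arctan2(*(f[3]-f[0])[::-1])))
B=onz(c,(358,152),.160)[0]; r=onz(c,(384,236),.145)[0]; print("ball",B,"root",r,np.linalg.norm(B-r),np.degrees(np.arctan2(*(r-B)[:2][::-1])))
for n,p,cc in(("sc",(423.5,282.5),ca),("sd",(187.5,123),cb)): print(n,onz(cc,p,.160), *tri(c,(358,152),cc,p))
m=onz(c,[(40,181),(152,133),(206,285)],.03); print("mould",m)
```

```text
foot [[0.4363 0.2759]
 [0.4238 0.3714]
 [0.5497 0.3878]
 [0.565  0.2898]] [0.0963 0.127  0.0991]
edge ang 7.440256516052662 6.191511556844406
ball [0.4459 0.3243 0.16  ] root [0.5195 0.3359 0.145 ] 0.07608591783558223 8.894206637672136
sc [[0.4448 0.3253 0.16  ]] [0.4454 0.3249 0.1603] 0.0013920268030799378
sd [[0.4505 0.3257 0.16  ]] [0.4479 0.3241 0.1611] 0.004484268958468894
mould [[0.4212 0.0054 0.03  ]
 [0.4037 0.1447 0.03  ]
 [0.5855 0.1476 0.03  ]]
```

```bash
python3 -m crank '[{"hand":-1,"offset":[0,-1,0],"yaw":0},{"hand":-1,"offset":[-0.2,-2,0],"yaw":0},{"hand":-1,"offset":[-0.2,-2.7,0],"yaw":0},{"hand":-1,"offset":[-0.2,-2.7,0],"yaw":0},{"hand":-1,"offset":[-0.2,-2.7,0],"yaw":0}]'
python3 - <<'E'
from h import *
w,c=snap("wrist","w2")
E
```

```text
time: 2.33
position: [0.4448, 0.1007, 0.2965]
tcp_rot: [0.0, 0.119, 0.993, 0.0]
ft_force: [-0.2, 0.3, 0.5]
gripper_width: 0.0855
grip_force: 0.0
```

View pics/w2.png

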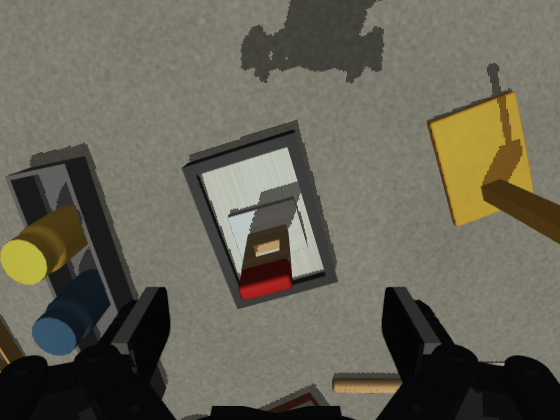

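The mould is centred near (260,215), with its rim corners at about (183,166), (297,122), (337,280) and (239,307). The tamper's red head is at (266,282), and its wide side runs along the closing direction.

Run:
```python
from h import *
np.set_printoptions(precision=4,suppress=True)
w,c=snap("wrist")
w2=cv2.resize(w[105:325,165:355],None,fx=3,fy=2.7,interpolation=cv2.INTER_CUBIC); cv2.imwrite("pics/w2c.png",w2[:,:,::-1])
h=cv2.cvtColor(w,cv2.COLOR_RGB2HSV)
print(h[265:302:3,266]); 
for lo in (100,130,150):
    m=hsv(w,(0,150,lo),(8,255,255),(225,250,300,310)); p=onz(c,big(m),0.153)[:,:2]
    print(lo,cv2.minAreaRect(p.astype(np.float32)))
```

```text
[[  0 210  45]
 [  1 211  46]
 [  1 211  46]
 [  0 215  45]
 [  0 215  45]
 [  0 208  86]
 [  1 208 158]
 [  1 206 168]
 [  1 208 163]
 [  1 208 156]
 [  1  84  76]
 [  0   4  58]
 [ 21  21  86]]
100 ((0.5122542977333069, 0.07435853779315948), (0.012234938330948353, 0.04222942516207695), 2.7295591831207275)
130 ((0.5125158429145813, 0.07415543496608734), (0.010818623937666416, 0.040474794805049896), 2.516188144683838)
150 ((0.5124703645706177, 0.07414335757493973), (0.00914024654775858, 0.03945528715848923), 2.702859401702881)
```

View pics/w2c.png

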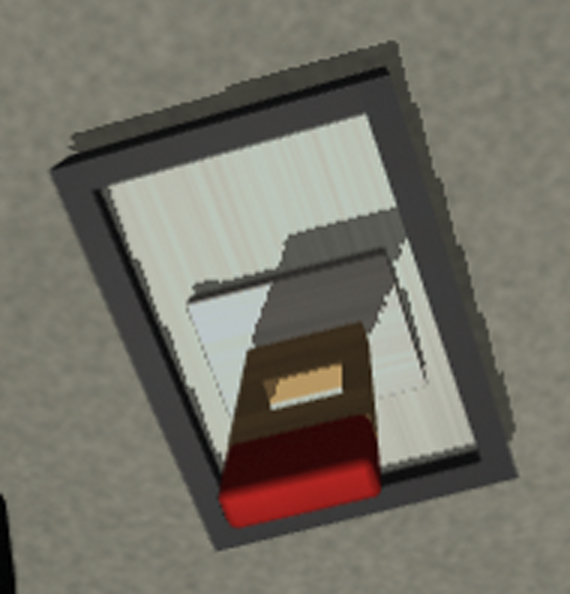

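The crop shows the outer rim-top corners at full-picture pixels (182,168), (296,132), (337,282) and (237,308). The shadow lies outside them.

```bash
cat >> h.py <<'E'
def togo(target,yaw_y=None):
    s=manip.sense(); q=s["tcp_rot"]; R=Ro.from_quat([q[1],q[2],q[3],q[0]]).as_matrix()
    print("off",np.round(R.T@(np.array(target)-s["position"])/.06,3))
    cur=np.degrees(np.arctan2(R[1,1],R[0,1]))
    if yaw_y is not None:
        d=(yaw_y-cur+90)%180-90; print("cur y-angle",round(cur,2),"yaw units",round(-d/8,3),"q7",s["qpos"][6])
E
python3 - <<'E'
from h import *
np.set_printoptions(precision=4,suppress=True)
w,c=snap("wrist")
f=onz(c,[(182.3,168),(295.7,131.7),(337.3,282),(237.3,308.3)],.03)[:,:2]
print(f,f.mean(0),np.linalg.norm(np.roll(f,-1,0)-f,axis=1))
for i,j in((1,2),(0,3),(0,1),(3,2)): e=f[j]-f[i]; print(np.degrees(np.arctan2(e[1],e[0])))
togo([.5123,.0743,.133],92.7)
E
```

```text
[[0.4209 0.0045]
 [0.4123 0.1289]
 [0.5922 0.1386]
 [0.5992 0.0155]] [0.5061 0.0719] [0.1246 0.1801 0.1233 0.1786]
3.0907857984267495
3.515393743068311
93.93291863741351
93.2457619372951
off [-1.198 -0.17   2.72 ]
cur y-angle 76.44 yaw units -2.033 q7 1.0407598912486027
```

```bash
python3 -m crank '[{"hand":-1,"offset":[-0.6,-0.1,0.3],"yaw":-1},{"hand":-1,"offset":[-1.2,-0.17,0.8],"yaw":-2.03},{"hand":-1,"offset":[-1.2,-0.17,0.8],"yaw":-2.03},{"hand":-1,"offset":[-1.2,-0.17,0.8],"yaw":-2.03}]' 60
python3 - <<'E'
from h import *
togo([.5123,.0743,.133],92.7)
E
```

```text
time: 2.98
position: [0.5119, 0.0735, 0.2479]
tcp_rot: [-0.001, -0.022, 1.0, 0.0]
ft_force: [-0.2, 0.2, -0.5]
gripper_width: 0.0857
grip_force: 0.0
off [-0.011  0.012  1.915]
cur y-angle 92.52 yaw units -0.022 q7 1.3905352110752236
```

```bash
python3 -m crank '[{"hand":-1,"offset":[0,0,0.6],"yaw":0},{"hand":-1,"offset":[0,0,1.2],"yaw":0},{"hand":-1,"offset":[0,0,1.9],"yaw":0},{"hand":-1,"offset":[0,0,1.9],"yaw":0},{"hand":0.2,"offset":[0,0,1.9],"yaw":0},{"hand":1,"offset":[0,0,1.9],"yaw":0},{"hand":1,"offset":[0,0,1.9],"yaw":0},{"hand":1,"offset":[0,0,1.9],"yaw":0}]' 60; python3 -m crank '[{"hand":1,"offset":[0,0,0],"yaw":0},{"hand":1,"offset":[0,0,0],"yaw":0},{"hand":1,"offset":[0,0,-0.5],"yaw":0},{"hand":1,"offset":[0,0,-1],"yaw":0},{"hand":1,"offset":[0,0,-1.5],"yaw":0},{"hand":1,"offset":[0,0,-1.9],"yaw":0},{"hand":1,"offset":[0,0,-1.9],"yaw":0}]'
python3 - <<'E'
from h import *
snap("wrist","w3")
a,_=snap("side"); cv2.imwrite("pics/s3.png",cv2.resize(a[60:270,140:340],None,fx=3,fy=2.7)[:,:,::-1])
E
```

```text
time: 3.98
position: [0.5139, 0.0732, 0.1364]
tcp_rot: [0.002, -0.022, 1.0, 0.001]
ft_force: [-1.2, 1.7, 7.8]
gripper_width: 0.043
grip_force: 60.9
time: 4.85
position: [0.5136, 0.0723, 0.2504]
tcp_rot: [0.002, -0.022, 1.0, 0.0]
ft_force: [0.0, -0.5, -4.1]
gripper_width: 0.0433
grip_force: 62.2
```

View pics/s3.png

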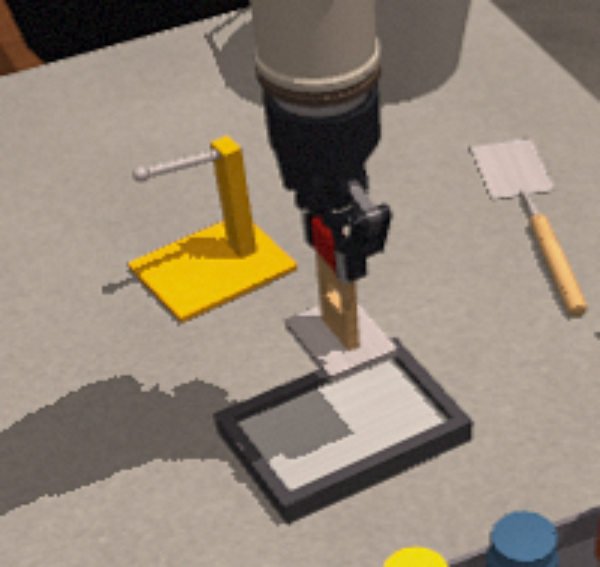

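The side view shows the tamper held upright and clear of the mould, with its eye open toward the peg.

```bash
python3 -m crank '[{"hand":1,"offset":[0.7,0.3,0],"yaw":0},{"hand":1,"offset":[1.4,0.8,0],"yaw":-0.3},{"hand":1,"offset":[1.8,1.5,0],"yaw":-0.65},{"hand":1,"offset":[1.8,2.3,0],"yaw":-0.65},{"hand":1,"offset":[1.8,3.1,0],"yaw":-0.65},{"hand":1,"offset":[1.8,3.8,0.3],"yaw":-0.65},{"hand":1,"offset":[1.8,4.18,0.6],"yaw":-0.65},{"hand":1,"offset":[1.8,4.18,0.6],"yaw":-0.65}]'; python3 -m crank '[{"hand":1,"offset":[0,0,0],"yaw":0},{"hand":1,"offset":[0,0,0],"yaw":0}]'
python3 - <<'E'
from h import *
np.set_printoptions(precision=4,suppress=True)
u=np.array([.991,.134]); B=np.array([.446,.3245])
b=B-.04*u; togo([*b,.2145],97.7)
b=B+.032*u; togo([*b,.208],97.7)
a,ca=snap("scene"); w,c=snap("wrist","w4")
cv2.imwrite("pics/s4.png",np.hstack([w[60:400,60:460],cv2.resize(a[160:360,330:530],(400,340))])[:,:,::-1])
E
```

```text
time: 5.95
position: [0.391, 0.3187, 0.2093]
tcp_rot: [-0.003, -0.069, 0.998, -0.001]
ft_force: [-0.0, -1.4, -2.2]
gripper_width: 0.0431
grip_force: 62.2
time: 6.2
position: [0.394, 0.3169, 0.2124]
tcp_rot: [0.0, -0.066, 0.998, -0.0]
ft_force: [0.4, -0.8, -2.1]
gripper_width: 0.0429
grip_force: 62.2
off [-0.209  0.01  -0.034]
cur y-angle 97.59 yaw units -0.013 q7 0.8703808987530818
off [-1.409  0.013  0.075]
cur y-angle 97.59 yaw units -0.013 q7 0.8703808987530818
```

View pics/s4.png

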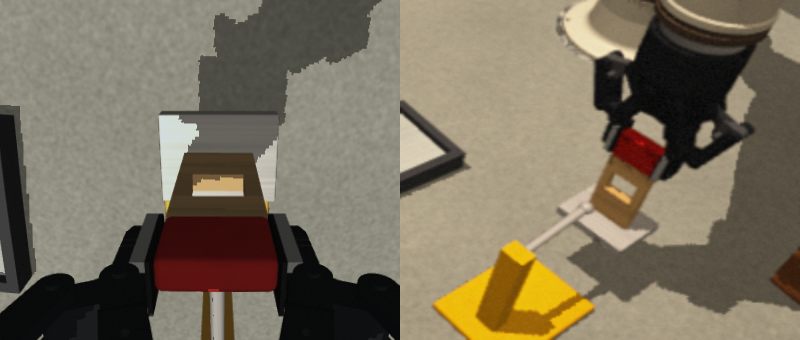

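The peg lies centred behind the head in the wrist view (head at about x=217 in the crop, peg at about x=217). The eye faces the ball in the scene view, so I am inserting.

```bash
python3 -m crank '[{"hand":1,"offset":[-0.3,0,-0.03],"yaw":0},{"hand":1,"offset":[-0.5,0.01,-0.03],"yaw":0},{"hand":1,"offset":[-0.75,0.01,-0.03],"yaw":0},{"hand":1,"offset":[-0.95,0.01,0],"yaw":0},{"hand":1,"offset":[-1.15,0.01,0.03],"yaw":0},{"hand":1,"offset":[-1.3,0.01,0.06],"yaw":0},{"hand":1,"offset":[-1.4,0.01,0.07],"yaw":0},{"hand":1,"offset":[-1.4,0.01,0.07],"yaw":0}]'
python3 - <<'E'
from h import *
np.set_printoptions(precision=4,suppress=True)
u=np.array([.991,.134]); B=np.array([.446,.3245])
togo([*(B+.032*u),.199],97.7)
a,ca=snap("scene"); w,c=snap("side")
cv2.imwrite("pics/s5.png",np.hstack([cv2.resize(w[60:200,140:280],(400,400)),cv2.resize(a[180:380,330:530],(400,400))])[:,:,::-1])
E
```

```text
time: 7.3
position: [0.4768, 0.3299, 0.2078]
tcp_rot: [-0.0, -0.067, 0.998, -0.0]
ft_force: [-0.1, -0.1, -2.1]
gripper_width: 0.0432
grip_force: 62.3
off [-0.012 -0.021  0.147]
cur y-angle 97.69 yaw units -0.001 q7 0.9335258052569173
```

View pics/s5.png

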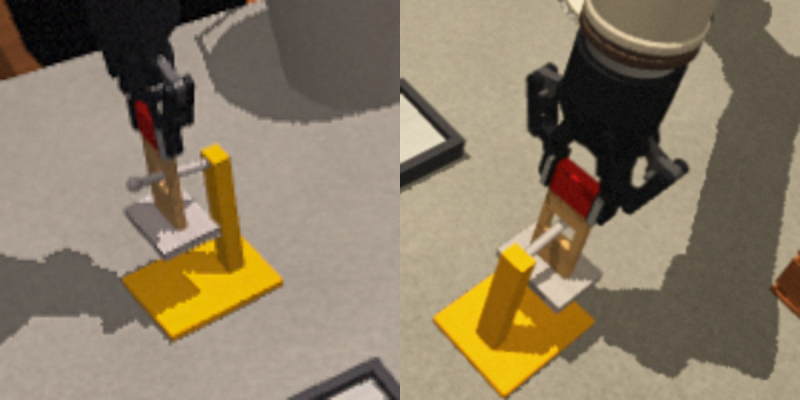

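The peg passes through the eye with no contact force. I lower the tamper onto it next.

```bash
python3 -m crank '[{"hand":1,"offset":[0,0,0.06],"yaw":0},{"hand":1,"offset":[0,0,0.12],"yaw":0},{"hand":1,"offset":[0,0,0.15],"yaw":0},{"hand":1,"offset":[0,0,0.15],"yaw":0},{"hand":1,"offset":[0,0,0.15],"yaw":0}]'
```

```text
time: 8.02
position: [0.4766, 0.33, 0.1992]
tcp_rot: [0.0, -0.067, 0.998, 0.0]
ft_force: [-0.7, 0.1, -1.0]
gripper_width: 0.0431
grip_force: 62.7
```

```bash
python3 -m crank '[{"hand":1,"offset":[0,0,0.02],"yaw":0},{"hand":1,"offset":[0,0,0.03],"yaw":0},{"hand":1,"offset":[0,0,0.03],"yaw":0}]' 20; python3 -m crank '[{"hand":0,"offset":[0,0,0],"yaw":0},{"hand":-0.3,"offset":[0,0,0],"yaw":0},{"hand":-0.6,"offset":[0,0,0],"yaw":0},{"hand":-1,"offset":[0,0,0],"yaw":0},{"hand":-1,"offset":[0,0,0],"yaw":0}]'
python3 - <<'E'
from h import *
w,c=snap("side"); a,ca=snap("scene");
cv2.imwrite("pics/s6.png",np.hstack([cv2.resize(w[60:200,140:280],(400,400)),cv2.resize(a[180:380,330:530],(400,400))])[:,:,::-1])
E
```

```text
time: 8.4
position: [0.477, 0.3302, 0.1987]
tcp_rot: [0.001, -0.067, 0.998, 0.0]
ft_force: [-2.9, -2.7, 8.0]
gripper_width: 0.0432
grip_force: 63.7
time: 9.02
position: [0.4766, 0.3299, 0.197]
tcp_rot: [-0.0, -0.067, 0.998, -0.0]
ft_force: [0.4, -0.1, -0.1]
gripper_width: 0.0851
grip_force: 0.0
```

View pics/s6.png

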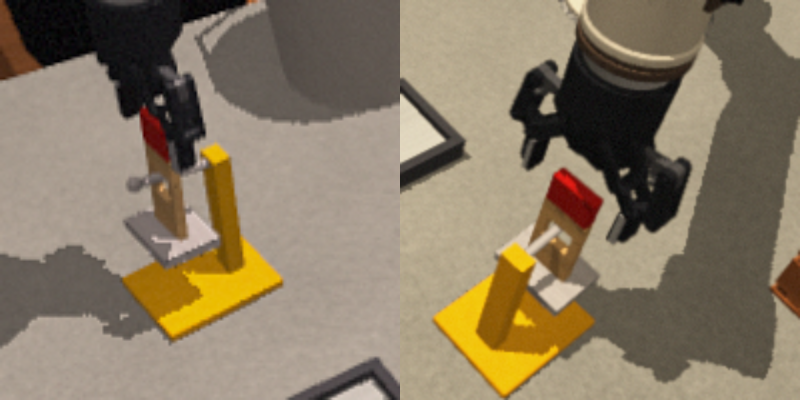

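The tamper hangs free on the peg with the fingers open beside the head. I rise and travel to the dividers.

```bash
python3 -m crank '[{"hand":-1,"offset":[0,0,-0.5],"yaw":0},{"hand":-1,"offset":[0,0,-1.2],"yaw":0},{"hand":-1,"offset":[0,0,-1.7],"yaw":0},{"hand":-1,"offset":[0,-0.8,-1.7],"yaw":0},{"hand":-1,"offset":[0,-1.8,-1.7],"yaw":0},{"hand":-1,"offset":[0,-2.8,-1.7],"yaw":0},{"hand":-1,"offset":[0,-3.8,-1.7],"yaw":0},{"hand":-1,"offset":[0.2,-4.8,-1.7],"yaw":0}]' 60; python3 -m crank '[{"hand":-1,"offset":[0,-1,0],"yaw":0},{"hand":-1,"offset":[0.1,-2,0],"yaw":0},{"hand":-1,"offset":[0.2,-3,0],"yaw":0},{"hand":-1,"offset":[0.3,-4,0],"yaw":0},{"hand":-1,"offset":[0.4,-5,0],"yaw":0},{"hand":-1,"offset":[0.6,-6,0],"yaw":0},{"hand":-1,"offset":[0.6,-6.4,0],"yaw":0},{"hand":-1,"offset":[0.6,-6.4,0],"yaw":0}]'; python3 -m crank '[{"hand":-1,"offset":[0,0,0],"yaw":0},{"hand":-1,"offset":[0,0,0],"yaw":0}]'
python3 - <<'E'
from h import *
w,c=snap("wrist","w7")
m=hsv(w,(105,150,40),(130,255,255)); n,l,st,ce=cv2.connectedComponentsWithStats(m)
print([(s,q) for s,q in zip(st[1:].tolist(),ce[1:]) if s[4]>60])
E
```

```text
time: 10.12
position: [0.5038, 0.0409, 0.2994]
tcp_rot: [0.001, -0.067, 0.998, 0.0]
ft_force: [0.1, 0.1, -0.3]
gripper_width: 0.0854
grip_force: 0.0
time: 11.12
position: [0.5181, -0.345, 0.2987]
tcp_rot: [-0.0, -0.065, 0.998, -0.0]
ft_force: [-0.1, 1.0, -0.3]
gripper_width: 0.0852
grip_force: 0.0
time: 11.38
position: [0.5198, -0.3404, 0.2993]
tcp_rot: [0.0, -0.069, 0.998, 0.0]
ft_force: [-0.7, 0.7, 0.4]
gripper_width: 0.0853
grip_force: 0.0
[([237, 199, 19, 78, 1049], array([245.93803622, 236.93803622]))]
```

View pics/w7.png

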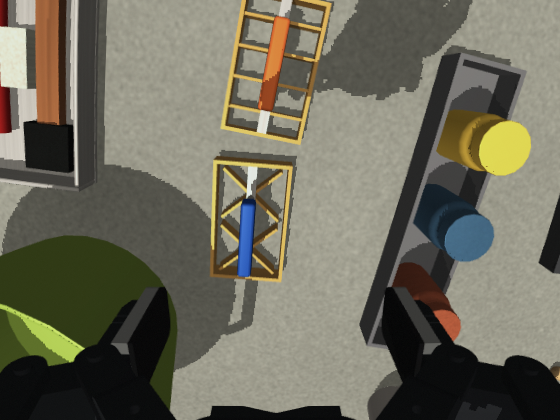

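The blue divider is at (246,237) with its bar along the picture's vertical, so the fingers close across it. The bucket lies to the lower left, so I check its clearance.

Run:
```python
from h import *
np.set_printoptions(precision=4,suppress=True)
w,c=snap("wrist"); a,ca=snap("scene")
p=onz(c,big(hsv(w,(105,150,90),(130,255,255),(200,190,300,285))),.077)[:,:2]
print("bar",cv2.minAreaRect(p.astype(np.float32)))
f=onz(c,[(217,158),(295,164),(282,281),(212,276)],.025)[:,:2]
print("frame",f.mean(0),np.linalg.norm(np.roll(f,-1,0)-f,axis=1),[np.degrees(np.arctan2(*(f[j]-f[i])[::-1])) for i,j in((0,3),(1,2),(0,1),(3,2))])
for z in(0,.1,.2): print("bucket",z,onz(c,[(170,270),(175,300)],z)[:,:2].tolist(), onz(ca,(189,100),z))
print("base",onz(ca,[(187,155),(150,167)],0))
togo([.59,-.362,.066],90)
```

```text
bar ((0.5868829488754272, -0.3626559376716614), (0.07797189056873322, 0.013055982068181038), 2.998927116394043)
frame [ 0.5864 -0.3603] [0.0833 0.141  0.0832 0.1411] [np.float64(2.5719322016548727), np.float64(2.527767840211347), np.float64(93.33787967124509), np.float64(93.40527534019799)]
bucket 0 [[0.6724375122378845, -0.4548718191754175], [0.7151660968086728, -0.4466686683229096]] [[ 0.5403 -0.8655  0.    ]]
bucket 0.1 [[0.6171499462953965, -0.43088732990869605], [0.6498106050082191, -0.42461704707450343]] [[ 0.5839 -0.6629  0.1   ]]
bucket 0.2 [[0.5618623803529087, -0.4069028406419746], [0.5844551132077653, -0.40256542582609733]] [[ 0.6276 -0.4603  0.2   ]]
base [[ 0.6596 -0.4887 -0.    ]
 [ 0.7835 -0.4794  0.    ]]
off [-1.115 -0.502  3.891]
cur y-angle 97.81 yaw units 0.976 q7 2.2715488935486907
```

```bash
python3 -m crank '[{"hand":-1,"offset":[-0.5,-0.3,0.5],"yaw":0.3},{"hand":-1,"offset":[-1.06,-0.5,1.3],"yaw":0.63},{"hand":-1,"offset":[-1.06,-0.5,2],"yaw":0.63},{"hand":-1,"offset":[-1.06,-0.5,2],"yaw":0.63},{"hand":-1,"offset":[-1.06,-0.5,2],"yaw":0.63}]'
python3 - <<'E'
from h import *
togo([.5867,-.3615,.066],92.75)
E
```

```text
time: 12.15
position: [0.5868, -0.3641, 0.1811]
tcp_rot: [0.001, -0.023, 1.0, -0.001]
ft_force: [0.4, -0.7, 0.4]
gripper_width: 0.0854
grip_force: 0.0
off [0.002 0.046 1.918]
cur y-angle 92.66 yaw units -0.011 q7 2.175810967249319
```

```bash
python3 -m crank '[{"hand":-1,"offset":[0,0.03,0.6],"yaw":0},{"hand":-1,"offset":[0,0.03,1.2],"yaw":0},{"hand":-1,"offset":[0,0.03,1.9],"yaw":0},{"hand":-1,"offset":[0,0.03,1.9],"yaw":0},{"hand":0.4,"offset":[0,0.03,1.9],"yaw":0},{"hand":1,"offset":[0,0.03,1.9],"yaw":0},{"hand":1,"offset":[0,0.03,1.9],"yaw":0},{"hand":1,"offset":[0,0.03,1.9],"yaw":0}]' 80; python3 -m crank '[{"hand":1,"offset":[0,0,0],"yaw":0},{"hand":1,"offset":[0,0,0],"yaw":0}]' ; python3 -m crank '[{"hand":1,"offset":[0,0,-0.4],"yaw":0},{"hand":1,"offset":[0,0,-1],"yaw":0},{"hand":1,"offset":[0,0,-1.8],"yaw":0},{"hand":1,"offset":[0,0,-2.6],"yaw":0},{"hand":1,"offset":[0,0,-2.8],"yaw":0},{"hand":1,"offset":[0,0,-2.8],"yaw":0},{"hand":1,"offset":[0,0,-2.8],"yaw":0}]'
python3 - <<'E'
from h import *
togo([.5061,.0719,.235],93.4)
E
```

```text
time: 13.15
position: [0.5866, -0.362, 0.0663]
tcp_rot: [0.001, -0.023, 1.0, -0.0]
ft_force: [-5.1, -0.6, 25.8]
gripper_width: 0.0129
grip_force: 70.9
time: 13.4
position: [0.5867, -0.362, 0.0663]
tcp_rot: [0.001, -0.023, 1.0, -0.0]
ft_force: [-1.2, 0.7, 6.1]
gripper_width: 0.0124
grip_force: 79.4
time: 14.28
position: [0.5845, -0.3608, 0.2297]
tcp_rot: [-0.002, -0.023, 1.0, 0.001]
ft_force: [-0.5, 0.3, -4.2]
gripper_width: 0.0124
grip_force: 78.5
off [ 0.97   7.265 -0.062]
cur y-angle 92.67 yaw units -0.092 q7 2.1704641474074284
```

```bash
python3 -m crank '[{"hand":1,"offset":[0.1,0.7,-0.1],"yaw":0},{"hand":1,"offset":[0.2,1.6,-0.1],"yaw":0},{"hand":1,"offset":[0.3,2.5,-0.1],"yaw":0},{"hand":1,"offset":[0.4,3.4,-0.1],"yaw":0},{"hand":1,"offset":[0.5,4.3,-0.1],"yaw":0},{"hand":1,"offset":[0.7,5.2,-0.1],"yaw":0},{"hand":1,"offset":[0.85,6.1,-0.1],"yaw":-0.09},{"hand":1,"offset":[0.97,6.8,-0.1],"yaw":-0.09}]'; python3 -m crank '[{"hand":1,"offset":[0,0.3,0],"yaw":0},{"hand":1,"offset":[0,0.45,0],"yaw":0},{"hand":1,"offset":[0,0.45,0],"yaw":0},{"hand":1,"offset":[0,0.45,0],"yaw":0}]'
python3 - <<'E'
from h import *
togo([.5061,.0719,.106],93.4)
w,c=snap("wrist","w8")
E
```

```text
time: 15.28
position: [0.5069, 0.0455, 0.2372]
tcp_rot: [-0.002, -0.031, 1.0, 0.0]
ft_force: [1.1, 0.7, -4.8]
gripper_width: 0.0122
grip_force: 78.9
time: 15.78
position: [0.5074, 0.0685, 0.2387]
tcp_rot: [-0.0, -0.029, 1.0, -0.0]
ft_force: [-0.3, 0.3, -5.4]
gripper_width: 0.0126
grip_force: 78.9
off [0.016 0.06  2.211]
cur y-angle 93.27 yaw units -0.016 q7 1.4190765409040043
```

View pics/w8.png

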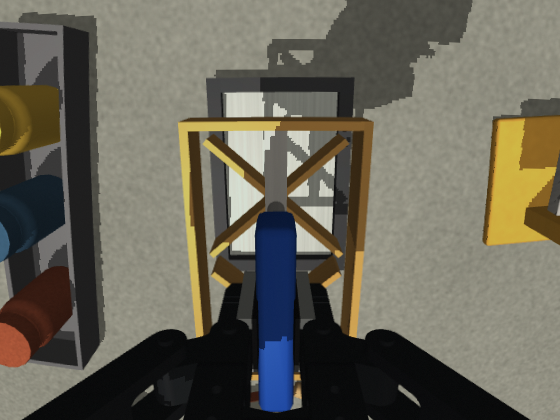

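The divider frame's near edge runs (181,122) to (372,122), held square to the mould, whose back rim runs (208,79) to (354,79).

Run:
```python
from h import *
np.set_printoptions(precision=4,suppress=True)
w,c=snap("wrist"); s=manip.sense()
zt=s["position"][2]-.066+.025
R=Ro.from_euler('z',3.4,degrees=True).as_matrix()
m=onz(c,[(208,79),(354,79)],.03); d=onz(c,[(181,122),(372,122)],zt)
for n,p,L in(("mould",m,.09),("div",d,.07)):
    e=p[1]-p[0]; print(n,np.linalg.norm(e),np.degrees(np.arctan2(e[1],e[0])),"centre",p.mean(0)+R@[L,0,0])
print(s["position"])
```

```text
mould 0.12280519549092271 93.31118609229756 centre [0.5078 0.0718 0.03  ]
div 0.08242874680242238 93.27743966111947 centre [0.5091 0.0678 0.198 ]
[0.5075 0.0686 0.239 ]
```

```bash
python3 -m crank '[{"hand":1,"offset":[0.01,0.06,0.3],"yaw":0},{"hand":1,"offset":[0.01,0.06,0.7],"yaw":0},{"hand":1,"offset":[0.01,0.06,1.1],"yaw":0},{"hand":1,"offset":[0.01,0.06,1.4],"yaw":0},{"hand":1,"offset":[0.01,0.06,1.6],"yaw":0},{"hand":1,"offset":[0.01,0.06,1.75],"yaw":0},{"hand":1,"offset":[0.01,0.06,1.8],"yaw":0},{"hand":1,"offset":[0.01,0.06,1.8],"yaw":0}]'
python3 - <<'E'
from h import *
togo([.5067,.0720,.108],93.4)
E
```

```text
time: 16.88
position: [0.5069, 0.0736, 0.1315]
tcp_rot: [0.0, -0.03, 1.0, 0.0]
ft_force: [0.5, 0.4, -3.9]
gripper_width: 0.0127
grip_force: 79.0
off [ 0.005 -0.026  0.391]
cur y-angle 93.38 yaw units -0.002 q7 1.3936049814207572
```

```bash
python3 -m crank '[{"hand":1,"offset":[0,-0.02,0.1],"yaw":0},{"hand":1,"offset":[0,-0.02,0.2],"yaw":0},{"hand":1,"offset":[0,-0.02,0.3],"yaw":0},{"hand":1,"offset":[0,-0.02,0.35],"yaw":0},{"hand":1,"offset":[0,-0.02,0.39],"yaw":0},{"hand":1,"offset":[0,-0.02,0.39],"yaw":0},{"hand":1,"offset":[0,-0.02,0.39],"yaw":0},{"hand":1,"offset":[0,-0.02,0.39],"yaw":0}]'
python3 - <<'E'
from h import *
np.set_printoptions(precision=4,suppress=True)
w,c=snap("wrist"); a,ca=snap("side"); b,cb=snap("scene"); s=manip.sense(); print(s["position"],s["qd"])
cv2.imwrite("pics/f.png",np.hstack([w[60:420,150:410],cv2.resize(a[100:280,160:330],(340,360)),cv2.resize(b[180:380,250:450],(200,200)).repeat(1,0) if 0 else cv2.copyMakeBorder(cv2.resize(b[180:380,270:450],(200,222)),0,138,0,0,cv2.BORDER_CONSTANT)])[:,:,::-1])
E
```

```text
time: 17.88
position: [0.5068, 0.0724, 0.108]
tcp_rot: [0.0, -0.03, 1.0, 0.0]
ft_force: [0.2, -0.2, -4.8]
gripper_width: 0.0125
grip_force: 79.0
[0.5067 0.0723 0.1079] [ 0.0008  0.0006 -0.0008 -0.0011 -0.0011  0.0015  0.0005]
```

View pics/f.png

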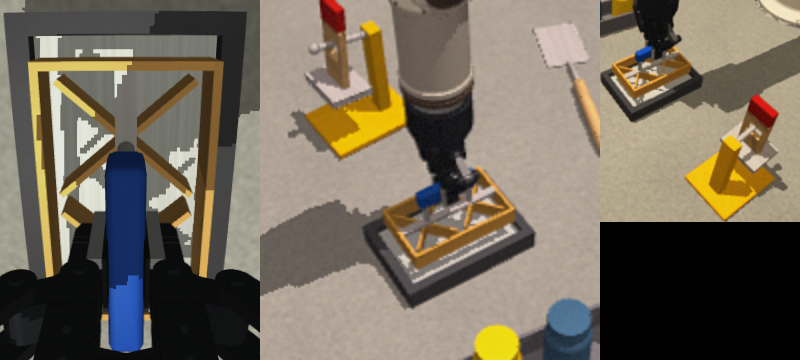

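Those crops show the divider level over the mould and the tamper hanging still. A last numeric check on the mould and divider corners before handing in:

Run:
```python
from h import *
np.set_printoptions(precision=4,suppress=True)
w,c=snap("wrist")
R=Ro.from_euler('z',3.4,degrees=True).as_matrix()
C=[]
for n,p,z,L in(("mould",[(155,72),(396,72)],.03,.09),("div",[(178,121),(374,119)],.067,.07)):
    p=onz(c,p,z); e=p[1]-p[0]; C.append(p.mean(0)+R@[L,0,0]); print(n,np.linalg.norm(e),np.degrees(np.arctan2(e[1],e[0])),C[-1])
d=R.T@(C[1]-C[0]); print("diff in mould",d)
if max(abs(d[:2]))<.004: print(manip.job_done())
```

```text
mould 0.1232753549112359 93.3776497382216 [0.5062 0.071  0.03  ]
div 0.08449648446911534 93.96335585503637 [0.5076 0.0713 0.067 ]
diff in mould [0.0014 0.0002 0.037 ]
the job is handed in; nothing more can be done
None
```

I handed the job in with the tamper hanging free on the peg and the blue divider held about 12 mm above the rim and within about 1.5 mm of the mould's centre by my measurements; no verdict came back, and I viewed 12 pictures, over the limit of 10.

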